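# Tuck the steel scraper under the holder's weighted arm

### The arm

A 6-joint arm with a two-finger parallel gripper is mounted at the origin on the work surface. World frame = base frame: x ahead of the robot, y to its left, z up, the work surface at z = 0. Lengths are in m, angles in degrees, forces in N, time in s.
With the tool pointing down it reaches from about 0.425 to 0.95 m from the base axis. Payload 3.5 kg.
Tool frame: the origin (TCP) lies on the centre line of the jaws, within the pads' length; the fingertips stand 8 mm ahead of it and the grasp point (between the pads) lies 11 mm behind it (env.tip_extent is the distance from the TCP to the fingertips, in m); z points along the fingers, y is the direction in which the jaws open and shut (so a half turn about z gives the same grasp; the last joint's range is limited). The gripper opens to 85 mm and grips with 20 to 120 N. Pads are 22 mm wide; open, the fingers measure 114 mm over their backs; the gripper's body (76 mm by 85 mm) begins 54 mm behind the grasp point. The pads swing forward as they close: fully open they stand 13 mm farther back than shut.
Start: joints at [-75.688, 16.404, 90.338, -0, 73.258, -8.594], TCP at [0.263, -0.622, 0.239] pointing down, gripper open.
Joint ranges: [-158.93, 158.93], [-51.34, 127.21], [12.03, 142.37], [-87.48, 267.48], [13.55, 161.25], [-162.69, 162.69]. Speed limits (degrees/s): [159.86, 159.86, 180, 180, 180, 180].

### API

Orientations are given as a 3x3 rotation matrix whose columns are the frame's x, y, z axes.
In Python, from rig import sensors, read_camera, camera_params, env gives the robot as it stands. The module is installed in compiled form; this text tells all that it offers.
- The arm moves only by the tool step_arm, never from a script. Its argument "rows" is a list of rows, each a list of 5 numbers: the shift along the tool's x, y, z in mm, then the turn about the tool's z in degrees, then the finger opening in mm, from 0 to 85.4. A call has exactly 5 rows; each row is the pose to reach, as a shift and turn from the pose measured when the call began, along the tool's axes at that moment; what a row does not reach only later rows make up. A row lasts 1/12 s, in which the tool goes at most 41.7 mm and 7.16 degrees, less where a joint would pass 70% of its speed; a pose out of reach is approached as far as the arm can. A call with a gripper value outside its range is refused whole. The fingers move at their own pace and stop on an object; "squeeze" is the grip in N (left out, the last holds). Time passes only in rows, so rows that repeat a pose let the fingers close, or fill a call up. It gives the time, the measured TCP pose, the force and the opening at its end, in the units of the state.
- sensors.get_state(): the state, without advancing time (a new reading comes with each control period).
- read_camera(name): name is "scene" or "side" or "wrist"; returns the picture (384x512x3 uint8, red, green, blue); there is no depth.
- camera_params(name): a dict with "fx", "fy", "cx", "cy" (pixels), "camera_from_world" (4x4, takes a point from world to camera coordinates). Camera axes: x right, y down, z forward; pixel columns grow to the right and rows downward; lengths in m; the calibration is good to about 2 mm. A picture is of the moment at which its call begins: read the wrist's pose just before it. camera_params takes no time and is no camera call; for the wrist camera it gives the pose at the moment of the call.
- env.hand_in(): hands the job in, once; it reports no verdict.
The state is a dict: "clock": time; "joints": joint angles; "qvel": joint speeds; "effort": joint torques, N m; "tcp_pos": TCP position; "orientation": TCP orientation; "wrist_force": force on the tool from outside, world axes, zero at the start; "torque": the same for the moment, N m; "gripper_width": opening from 0.0 (shut) to 1.0 (fully open).
Only numpy, scipy, OpenCV 4.12 (cv2) and the standard library are available. Lean on these libraries where they do the work, as an engineer would, in place of code of your own. Each camera call takes 0.05 s, during which the arm holds its last target.

### The job

Put the stainless scraper with the dark wooden handle away in the scraper holder: slide its blade under the weighted arm, blade edge first, straight in and nearly up to the back stop, so that it lies flat on top of the dough cards with the arm's steel bar resting on the blade and the handle left outside, then let go. Leave the green plastic scraper where it lies.

Things in the scene. Friction and masses are not known exactly. Their poses are not given: they have to be found in the camera images.
- steel_scraper_grip (a point): Point on a stainless scraper lying flat: middle of its dark wooden handle, 26 mm above the underside. x points to the blade's edge 135 mm ahead, z up. Handle: bar 24 mm deep (x), 100 long (y), 36 tall. Blade: 100 mm wide, 3 mm thick, at the very bottom, flush with the handle's underside; fingertips before the handle must stay above it. 0.15 to 0.3 kg.
- green_scraper_grip (a point): The same point of a green plastic scraper with a white handle, same shape and size: a bystander.
- holder: Fixed blue enamelled holder; origin on the work surface, x = slide-in direction, z up. Base: x -90 to +100 mm, 130 mm wide, 6 mm thick. On it two loose flat dough cards (x -55 to +65 mm, 90 mm wide), grey below yellow; pile top 14 mm above the work surface. Back stop: face at x = +67 mm, top 22 mm high. Open at the -x end.
- press_arm: Weighted steel arm (0.16 kg, 64 mm wide) on a free hinge; origin on the hinge, x = +85 mm, 29 mm high in the holder. Its round cross bar rests on the cards along the line x = +25 mm (holder). From the bar a lip slopes up to the open end: 15 mm high at x = +22 mm, 31 mm at x = -13 mm. A blade pushed in level under the lip, a few mm above the cards, lifts the arm at 2 to 6 N.
Mind the look-alikes: they are no part of the job. There is more than one size of the part that bears steel_scraper_grip; the job needs the largest. Of the things that look like the holder, take the one that is farthest from the robot's base at the start.

How it is judged:
By the outcome, as a careful person would: the job done as asked, in the order asked, and still so for the second after the job is handed in, with the robot touching nothing.
It also fails if it takes over 38 s, if anything falls off the work surface, if the arm or the gripper's body presses on something with over 40 N, if the wrist force passes 120 N, or if a joint passes its speed limit or range.

## Working session

There is one attempt and no reset: what is moved stays moved. The work goes in short steps, Python scripts to look and compute and a tool call to move; the robot and the scene stay as the last step left them, time stands still between calls to the robot, and variables do not carry over. Pictures are saved under pics/ and viewed, and the job is handed in when it is done.

Besides the shell and the picture viewer there is one more tool, called after ">>>" by a JSON object that holds its "fn" and its "kwargs". step_arm: Moves the arm, as the interface text tells. Its arguments: {"type":"object","properties":{"rows":{"type":"array","items":{"type":"array","items":{"type":"number"}}},"squeeze":{"type":"number"}},"required":["rows"]}

```bash
mkdir -p pics
python3 - <<'E'
from rig import sensors, read_camera, camera_params, env
import cv2, json, numpy as np
s=sensors.get_state(); print(s); print(env.tip_extent)
for n in ("scene","side","wrist"):
    p=camera_params(n); 
    im=read_camera(n); cv2.imwrite(f"pics/{n}0.png",im[:,:,::-1]); print(n,p)
E
```

```text
{'clock': 0.0, 'joints': array([-7.56860917e+01,  1.64537811e+01,  9.04216466e+01, -2.20143710e-04,
        7.32569383e+01, -8.59458315e+00]), 'qvel': array([ 0.01047217, -0.00597672,  0.06695981, -0.04003602,  0.09484464,
        0.04008045]), 'effort': array([-1.14955412e-03, -4.05985129e+01, -2.92625892e+01, -1.99115793e-04,
        5.89300660e-03,  8.45269348e-07]), 'tcp_pos': array([ 0.26261904, -0.62114017,  0.23795415]), 'orientation': array([[ 9.21127391e-01,  3.89260836e-01, -5.74730475e-04],
       [ 3.89261110e-01, -9.21124737e-01,  2.23759085e-03],
       [ 3.41608026e-04, -2.28482644e-03, -9.99997331e-01]]), 'wrist_force': array([-0.24362208, -0.57066924, -0.09720948]), 'torque': array([ 0.00100445,  0.00966017, -0.00975572]), 'gripper_width': 1.0007275508011826}
0.008
scene {'fx': 416.02774754826385, 'fy': 416.02774754826385, 'cx': 254.5640688777994, 'cy': 188.86959408430724, 'camera_from_world': array([[ 1.22157693e-01,  9.92510112e-01, -1.08437230e-03,
        -2.55547591e-02],
       [ 6.50196989e-01, -8.08513221e-02, -7.55451480e-01,
        -2.63231631e-01],
      
[... 213 characters left out ...]
2989979, 'cx': 256.673036465646, 'cy': 185.78498053454572, 'camera_from_world': array([[-0.99739714, -0.07037843,  0.01567862,  0.44859967],
       [-0.06009957,  0.69131653, -0.72004826,  0.11450416],
       [ 0.03983697, -0.71911636, -0.69374684,  0.98318583],
       [ 0.        ,  0.        ,  0.        ,  1.        ]])}
wrist {'fx': 345.0594705026144, 'fy': 345.0594705026144, 'cx': 258.21068689897425, 'cy': 191.6971494970509, 'camera_from_world': array([[ 0.38879794, -0.92132101, -0.00194024, -0.67441295],
       [-0.88206598, -0.37283883,  0.28801183, -0.03685082],
       [-0.26607475, -0.11026698, -0.95762488,  0.37836751],
       [ 0.        ,  0.        ,  0.        ,  1.        ]])}
```

View pics/scene0.png

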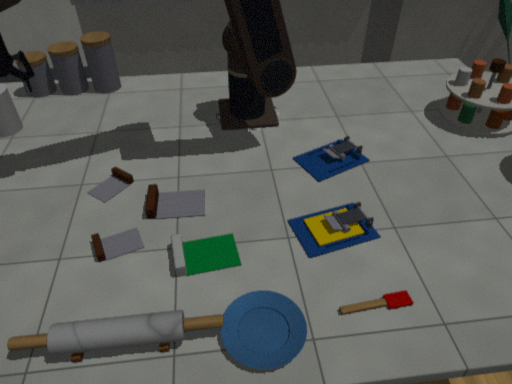

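View pics/side0.png

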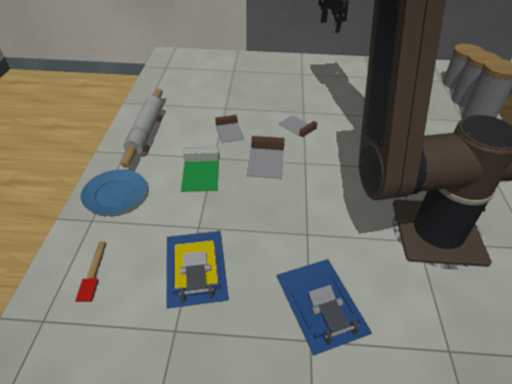

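View pics/wrist0.png

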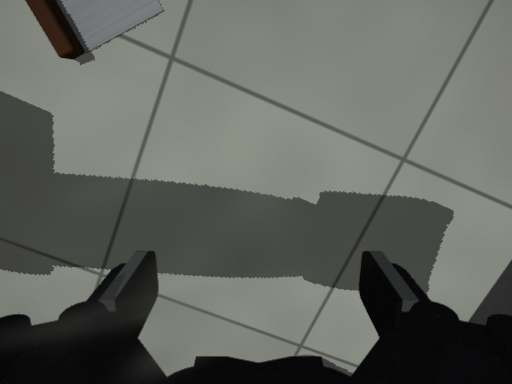

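The scene has three steel scrapers, at scene pixels (178,204), (111,186) and (118,244). The one at (178,204) is clearly the largest, so it fits. There are two blue holders, at (335,228) and (332,158). The one at (335,228) is farther from the base and has the yellow card. I'll check both picks in enlarged crops.

Run:
```python
import cv2
a=cv2.imread("pics/scene0.png"); b=cv2.imread("pics/side0.png")
def crop(im,x,y,w,h,k,n): cv2.imwrite(n,cv2.resize(im[y:y+h,x:x+w],None,fx=k,fy=k,interpolation=cv2.INTER_CUBIC))
crop(a,80,160,160,120,5,"pics/c1.png"); crop(a,280,190,110,80,7,"pics/c2.png")
crop(b,205,105,120,90,6,"pics/c3.png"); crop(b,150,225,90,90,6,"pics/c4.png")
```

```text
(no output)
```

View pics/c1.png

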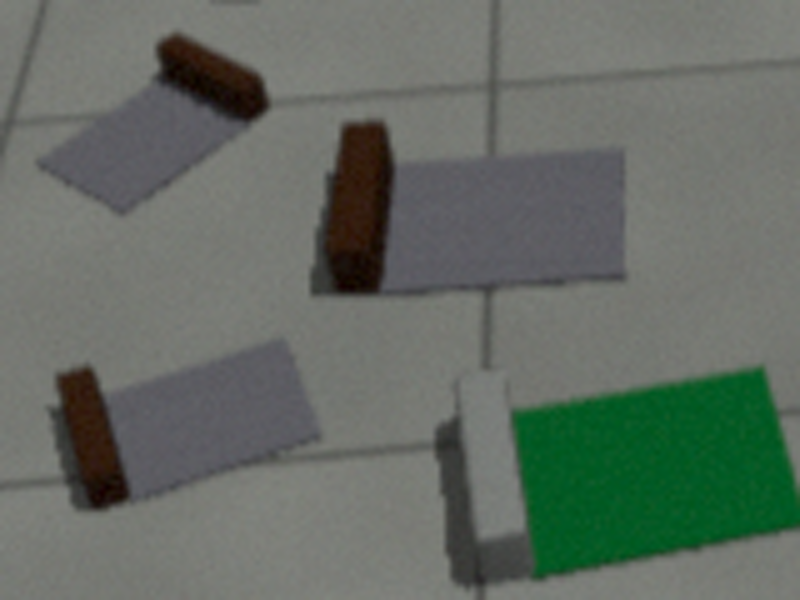

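View pics/c2.png

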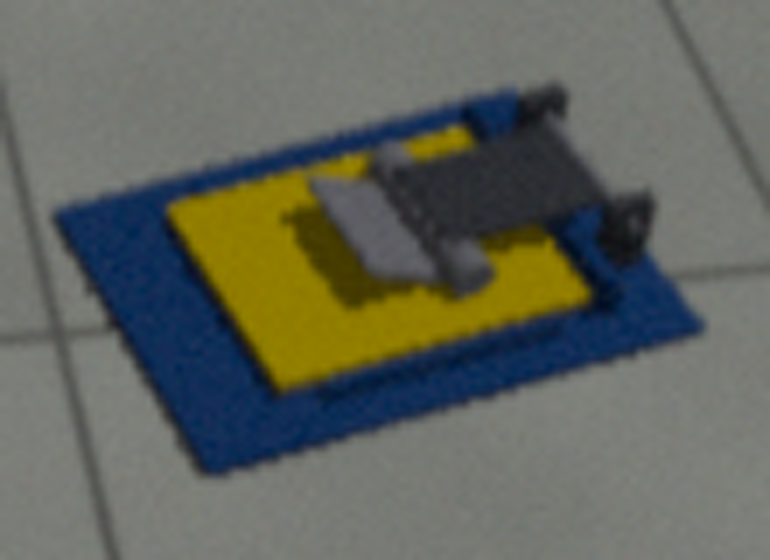

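View pics/c3.png

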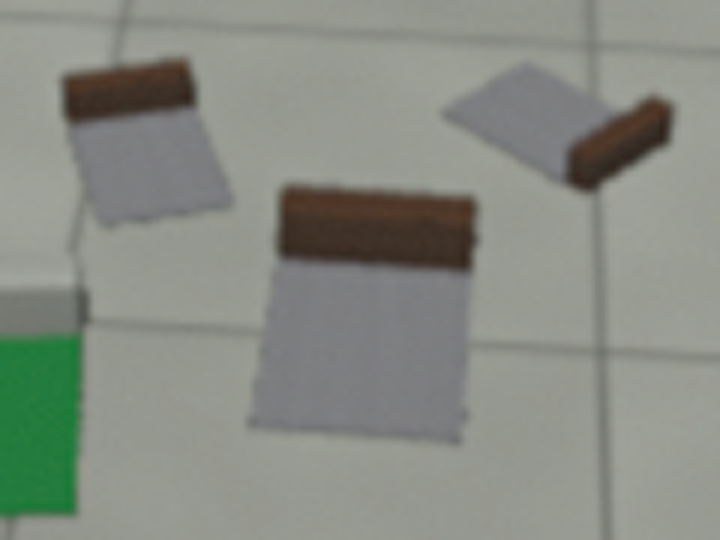

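View pics/c4.png

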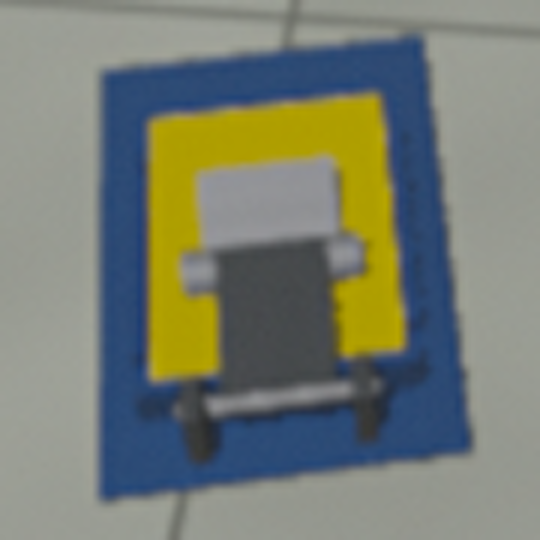

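The crops confirm both picks: the large scraper has its handle at scene (152,201) and its edge on the right at column 205, and the holder with the yellow card has its open end to the left. Next I'll fit both poses from the corners.

```bash
cat > h.py <<'E'
import numpy as np, cv2
from scipy.optimize import least_squares
from rig import sensors, read_camera, camera_params, env
def proj(n,P,prm=None):
    p=prm or camera_params(n); T=p["camera_from_world"]; q=np.atleast_2d(P)@T[:3,:3].T+T[:3,3]
    return np.c_[p["fx"]*q[:,0]/q[:,2]+p["cx"],p["fy"]*q[:,1]/q[:,2]+p["cy"]]
def w(p,L):
    c,s=np.cos(p[2]),np.sin(p[2]); L=np.asarray(L)
    return np.c_[p[0]+c*L[:,0]-s*L[:,1],p[1]+s*L[:,0]+c*L[:,1],L[:,2]]
def fit(obs,p0):
    f=lambda p:np.concatenate([(proj(n,w(p,np.array(L)/1e3),prm)-px).ravel() for n,L,px,prm in obs])
    r=least_squares(f,p0,loss="soft_l1"); return r.x,f(r.x).reshape(-1,2)
def crop(im,x,y,wd,h,k,n): cv2.imwrite(n,cv2.resize(im[y:y+h,x:x+wd,::-1],None,fx=k,fy=k,interpolation=cv2.INTER_CUBIC))
E
python3 - <<'E'
from h import *
S=camera_params("scene");D=camera_params("side")
sc=[("scene",[(135,50,3),(135,-50,2),(-12,50,36),(12,50,36),(-12,-50,36),(12,-50,36),(12,-50,0)],np.array([(625,150),(626,279),(344,123),(384,123),(328,248),(382,250),(380,291)])/5+[80,160],S),
("side",[(135,-50,3),(135,50,3),(-12,-50,36),(-12,50,36),(12,-50,3),(12,50,3)],np.array([(250,426),(462,440),(283,186),(474,200),(277,260),(470,270)])/6+[205,105],D)]
ho=[("scene",[(-90,65,6),(-90,-65,5),(100,-65,6)],np.array([(57,213),(205,472),(703,325)])/7+[280,190],S),
("side",[(-90,-65,6),(-90,65,6),(100,65,6),(100,-65,5)],np.array([(102,73),(422,38),(470,448),(102,497)])/6+[150,225],D)]
for o,p0 in((sc,[.5,-.25,1.57]),(ho,[.6,.2,1.6])):
    for oo in (o,o[:1],o[1:]):
        x,r=fit(oo,p0); print(x[:2],np.degrees(x[2]),np.abs(r).max(),np.sqrt((r**2).mean()))
E
```

```text
[ 0.43861913 -0.29441201] 89.19065431159555 1.5102937906700902 0.7720375766295806
[ 0.44016499 -0.29451629] 89.06765131482669 1.6893660285616363 0.8371896096338566
[ 0.43771614 -0.29368657] 89.1838052490103 1.0995293971305387 0.597669606998182
[0.57787732 0.14553216] 102.8625449027957 1.206566916176513 0.7561686635868293
[0.57891391 0.144168  ] 102.89303298244718 1.128917283350006 0.6555451394745334
[0.57734731 0.14645361] 103.04884266296652 0.9460445351671183 0.6831710881556207
```

```bash
cat >> h.py <<'E'
SCR=np.array([.4386,-.2944,89.19]); HOL=np.array([.5779,.1455,102.86])
def togo(xyz,heading):
    "shift in tool axes mm + turn deg, tool y opposite to heading (world deg)"
    s=sensors.get_state(); R=s["orientation"]; d=R.T@(np.array(xyz)-s["tcp_pos"])*1e3
    cur=np.degrees(np.arctan2(-R[1,1],-R[0,1])); t=-((heading-cur+180)%360-180)
    print("clock",s["clock"],"tcp",s["tcp_pos"].round(4),"shift",d.round(1),"turn",round(t,2),"Rz",R[:,2].round(4),"F",s["wrist_force"].round(1)); return d,t
E
python3 -c "
from h import *
togo([*SCR[:2],.12],SCR[2])"
```

```text
clock 0.15 tcp [ 0.2626 -0.6213  0.2382] shift [ 289.3 -232.4  118.7] turn 23.72 Rz [-4.0e-04  1.8e-03 -1.0e+00] F [-0.3 -0.7  0.1]
```

>>> {"fn": "step_arm", "kwargs": {"rows": [[29, -23, 10, 5, 85], [58, -46, 20, 10, 85], [87, -69, 30, 15, 85], [116, -92, 40, 20, 85], [145, -116, 50, 23.7, 85]]}}

```text
clock: 0.57
tcp_pos: [0.3514, -0.4562, 0.1877]
orientation: [[1.0, -0.018, -0.001], [-0.018, -1.0, 0.002], [-0.001, -0.002, -1.0]]
wrist_force: [0.4, -0.3, -1.1]
gripper_width: 0.996
```

```bash
python3 -c "
from h import *
togo([*SCR[:2],.12],SCR[2])"
```

```text
clock 0.5667 tcp [ 0.3514 -0.4562  0.1877] shift [  84.2 -163.3   68. ] turn -0.25 Rz [-5.0e-04  2.3e-03 -1.0e+00] F [ 0.4 -0.3 -1.1]
```

>>> {"fn": "step_arm", "kwargs": {"rows": [[17, -33, 10, 0, 70], [34, -66, 20, 0, 70], [51, -99, 30, 0, 70], [68, -132, 40, 0, 70], [84, -163, 48, 0, 70]]}}

```text
clock: 0.98
tcp_pos: [0.4386, -0.2924, 0.139]
orientation: [[1.0, -0.018, -0.001], [-0.018, -1.0, 0.003], [-0.001, -0.003, -1.0]]
wrist_force: [0.5, 0.7, -0.4]
gripper_width: 0.82
```

```bash
python3 -c "
from h import *
togo([*SCR[:2],.12],SCR[2])
p=camera_params('wrist');im=read_camera('wrist'); cv2.imwrite('pics/w1.png',im[:,:,::-1])
L=[(135,50,3),(135,-50,3),(12,-50,36),(12,50,36),(-12,50,36),(-12,-50,36)]
print(proj('wrist',w([*SCR[:2],np.radians(SCR[2])],np.array(L)/1e3),p).round(1))
"
```

```text
clock 0.9833 tcp [ 0.4386 -0.2924  0.139 ] shift [ 0.1  2.1 18.9] turn -0.25 Rz [-0.0012  0.0032 -1.    ] F [ 0.5  0.7 -0.4]
[[102.4 239.6]
 [ 84.8 120.3]
 [242.8 123.9]
 [245.1 257.4]
 [276.7 257.3]
 [278.3 123.7]]
```

View pics/w1.png

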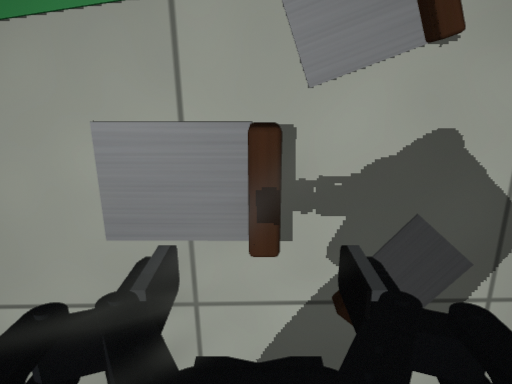

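Run:
```python
from h import *
p=camera_params('wrist')
im=cv2.imread('pics/w1.png')[:,:,::-1]; crop(im,80,105,230,170,3.4,'pics/w1c.png')
L=[(135,50,3),(135,-50,3),(12,-50,36),(12,50,36),(-12,50,36),(-12,-50,36)]
px=np.array([(106,240),(92,121.5),(249.5,123),(249.5,256.5),(280,256.5),(281.5,123)])
x,r=fit([('wrist',L,px,p)],[.4386,-.2944,1.55]); print(x[:2],np.degrees(x[2]),r.round(1))
```

```text
[ 0.44035614 -0.29136776] 89.73498269024735 [[ 0.2  0. ]
 [-4.  -1.2]
 [-2.6 -0. ]
 [ 0.1  1.1]
 [ 1.5  1. ]
 [ 1.3 -0.4]]
```

View pics/w1c.png

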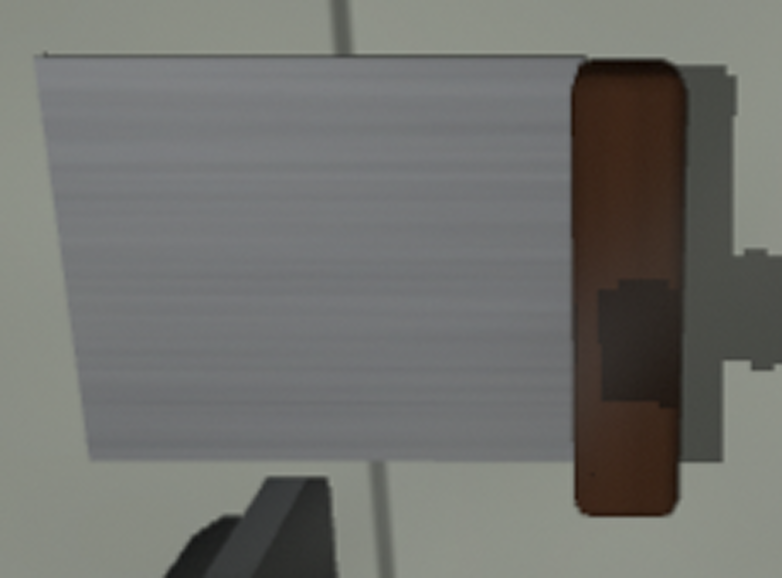

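>>> {"fn": "step_arm", "kwargs": {"rows": [[1, 0, 25, -0.5, 70], [1, 0, 50, -0.5, 70], [1, 0, 75, -0.5, 70], [1, 0, 95, -0.5, 70], [1, 0, 105, -0.5, 70]]}}

```text
clock: 1.45
tcp_pos: [0.4387, -0.2843, 0.0289]
orientation: [[1.0, -0.006, -0.006], [-0.006, -1.0, 0.013], [-0.006, -0.013, -1.0]]
wrist_force: [0.3, 0.4, -0.1]
gripper_width: 0.819
```

```bash
python3 -c "
from h import *
togo([.4395,-.2925,.016],89.5)"
```

```text
clock 1.45 tcp [ 0.4387 -0.2843  0.0289] shift [ 0.9  8.3 12.8] turn 0.14 Rz [-0.0064  0.0131 -0.9999] F [ 0.3  0.4 -0.1]
```

>>> {"fn": "step_arm", "kwargs": {"rows": [[1, 8, 0, 0, 70], [1, 8, 0, 0, 70], [1, 8, 0, 0, 70], [1, 8, 0, 0, 70], [1, 8, 0, 0, 70]]}}

```text
clock: 1.87
tcp_pos: [0.4404, -0.2932, 0.0302]
orientation: [[1.0, -0.006, -0.004], [-0.006, -1.0, 0.011], [-0.004, -0.011, -1.0]]
wrist_force: [-0.0, -1.1, 0.7]
gripper_width: 0.818
```

```bash
python3 -c "
from h import *
togo([.4395,-.2925,.016],89.5); print(sensors.get_state()['joints'])"
```

```text
clock 1.8667 tcp [ 0.4404 -0.2932  0.0302] shift [-0.8 -0.6 14.2] turn 0.13 Rz [-0.0044  0.0112 -0.9999] F [-0.  -1.1  0.7]
[-44.77864112  14.3467002  117.59919692   0.36982054  48.68722001
  45.34430075]
```

>>> {"fn": "step_arm", "kwargs": {"rows": [[-1, 0, 4, 0, 70], [-1, -0.5, 8, 0, 70], [-1, -0.5, 12, 0, 70], [-1, -0.5, 14, 0, 70], [-1, -0.5, 14, 0, 70]]}}

```text
clock: 2.28
tcp_pos: [0.4388, -0.292, 0.0153]
orientation: [[1.0, -0.006, -0.006], [-0.006, -1.0, 0.012], [-0.006, -0.012, -1.0]]
wrist_force: [0.8, 0.4, -0.0]
gripper_width: 0.817
```

```bash
python3 -c "
from h import *
togo([.4395,-.2925,.016],89.5)
im=read_camera('side'); crop(im,190,80,150,110,5,'pics/s2.png')"
```

```text
clock 2.2833 tcp [ 0.4388 -0.292   0.0153] shift [ 0.7  0.5 -0.7] turn 0.13 Rz [-0.0056  0.0124 -0.9999] F [ 0.8  0.4 -0. ]
```

View pics/s2.png

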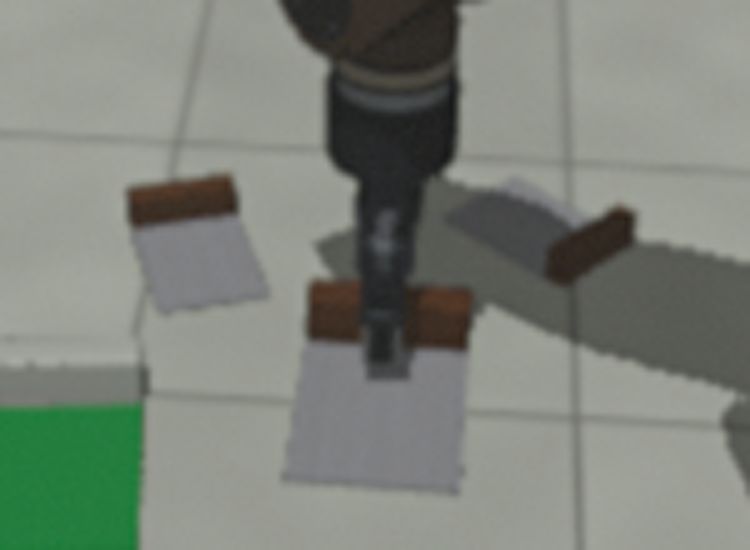

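The fingers straddle the middle of the handle, with the front finger over the blade. Closing now.

>>> {"fn": "step_arm", "kwargs": {"rows": [[0, 0, -1, 0, 50], [0, 0, -1, 0, 35], [0, 0, -1, 0, 20], [0, 0, -1, 0, 10], [0, 0, -1, 0, 10]], "squeeze": 80}}

```text
clock: 2.75
tcp_pos: [0.4397, -0.293, 0.0175]
orientation: [[1.0, -0.006, -0.004], [-0.006, -1.0, 0.01], [-0.004, -0.01, -1.0]]
wrist_force: [0.0, -0.6, 2.2]
gripper_width: 0.265
```

>>> {"fn": "step_arm", "kwargs": {"rows": [[0, 0, 0, 0, 10], [0, 0, 0, 0, 10], [0, 0, 0, 0, 10], [0, 0, 0, 0, 10], [0, 0, 0, 0, 10]], "squeeze": 80}}

```text
clock: 3.17
tcp_pos: [0.4397, -0.2931, 0.0175]
orientation: [[1.0, -0.006, -0.004], [-0.006, -1.0, 0.01], [-0.004, -0.01, -1.0]]
wrist_force: [-0.1, 0.4, 1.1]
gripper_width: 0.267
```

>>> {"fn": "step_arm", "kwargs": {"rows": [[0, 0, -10, 0, 10], [0, 0, -25, 0, 10], [0, 0, -40, 0, 10], [0, 0, -55, 0, 10], [0, 0, -60, 0, 10]]}}

```text
clock: 3.58
tcp_pos: [0.4406, -0.2942, 0.0797]
orientation: [[1.0, -0.006, -0.002], [-0.006, -1.0, 0.008], [-0.002, -0.008, -1.0]]
wrist_force: [0.0, -0.6, -2.7]
gripper_width: 0.266
```

```bash
python3 -c "
from h import *
togo([*w([*HOL[:2],np.radians(HOL[2])],[[-.235,0,0]])[0][:2],.08],HOL[2])
"
```

```text
clock 3.5833 tcp [ 0.4406 -0.2942  0.0797] shift [ 188.3 -211.8    1.1] turn -13.21 Rz [-0.0018  0.0083 -1.    ] F [ 0.  -0.6 -2.7]
```

>>> {"fn": "step_arm", "kwargs": {"rows": [[20, -22, 0, -2, 10], [43, -48, 0, -5, 10], [66, -74, 0, -8, 10], [89, -100, 0, -11, 10], [112, -126, 0, -13.2, 10]]}}

```text
clock: 4.0
tcp_pos: [0.5535, -0.1672, 0.0798]
orientation: [[0.975, 0.224, -0.003], [0.224, -0.974, 0.009], [-0.001, -0.01, -1.0]]
wrist_force: [0.7, 0.3, -2.3]
gripper_width: 0.268
```

```bash
python3 -c "
from h import *
togo([*w([*HOL[:2],np.radians(HOL[2])],[[-.235,0,0]])[0][:2],.08],HOL[2])
"
```

```text
clock 4.0 tcp [ 0.5535 -0.1672  0.0798] shift [ 93.5 -64.3   0.3] turn 0.1 Rz [-0.0033  0.0092 -1.    ] F [ 0.7  0.3 -2.3]
```

>>> {"fn": "step_arm", "kwargs": {"rows": [[25, -17, 0, 0, 10], [50, -34, 0, 0, 10], [75, -51, 0, 0, 10], [93, -64, 0, 0, 10], [93, -64, 0, 0, 10]]}}

```text
clock: 4.42
tcp_pos: [0.6314, -0.0804, 0.0798]
orientation: [[0.974, 0.228, -0.003], [0.228, -0.974, 0.011], [-0.0, -0.011, -1.0]]
wrist_force: [-0.2, -0.4, -3.0]
gripper_width: 0.269
```

```bash
python3 -c "
from h import *
togo([*w([*HOL[:2],np.radians(HOL[2])],[[-.235,0,0]])[0][:2],.08],HOL[2])
for n in ('scene','side','wrist'):
  im=read_camera(n); cv2.imwrite(f'pics/{n}3.png',im[:,:,::-1])
  if n=='scene': crop(im,190,140,200,130,4,'pics/s3a.png')
  if n=='side': crop(im,130,120,180,190,3.1,'pics/s3b.png')
"
```

```text
clock 4.4167 tcp [ 0.6314 -0.0804  0.0798] shift [-1.9  2.8 -0.2] turn 0.31 Rz [-0.0028  0.0107 -0.9999] F [-0.2 -0.4 -3. ]
```

View pics/s3a.png

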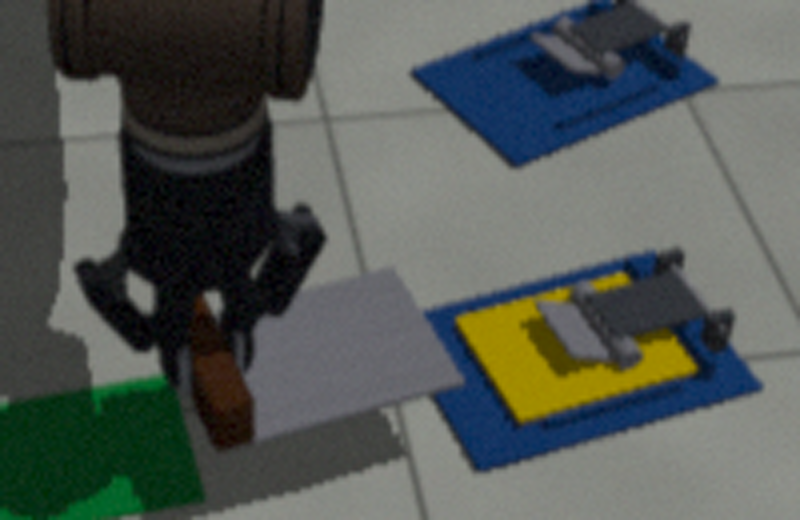

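View pics/s3b.png

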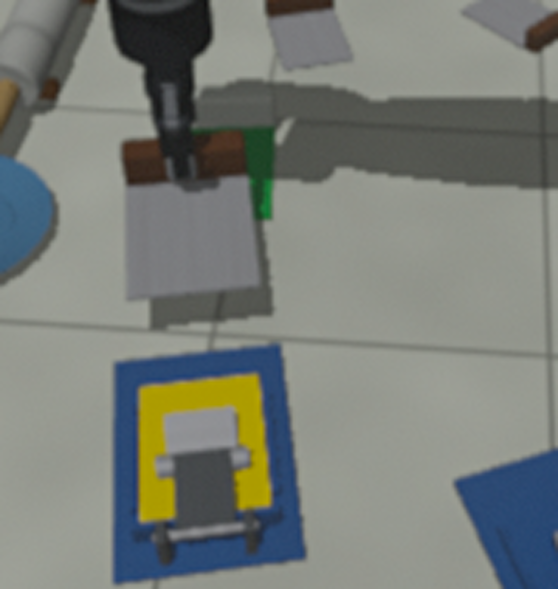

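View pics/wrist3.png

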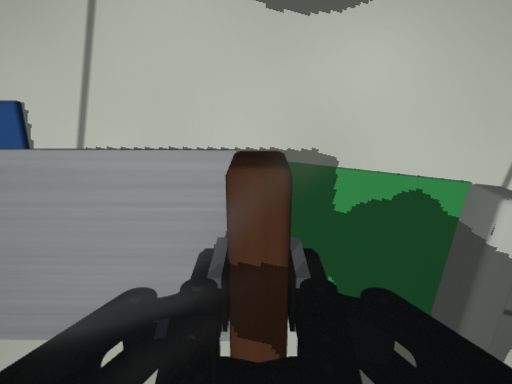

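Run:
```python
from h import *
s=sensors.get_state();R=s["orientation"];t=s["tcp_pos"]
def tri(a,b):
    f=lambda P:np.r_[(proj('scene',P)-a).ravel(),(proj('side',P)-b).ravel()]
    r=least_squares(f,[.6,0,.06]); return r.x,r.fun
A,ra=tri((305.75,235.5),(171,216.1));B,rb=tri((288.5,207),(213.5,212.6))
for P,r in((A,ra),(B,rb)):
    print("world",P.round(4),"tool",(R.T@(P-t)*1e3).round(1),r.round(1))
d=B-A; print(np.linalg.norm(d), np.degrees(np.arctan2(d[1],d[0]))-90)
h=np.radians(HOL[2]); 
for P in(A,B,(A+B)/2,t):
    q=P[:2]-HOL[:2]; print("holder",(np.array([np.cos(h)*q[0]+np.sin(h)*q[1],-np.sin(h)*q[0]+np.cos(h)*q[1]])*1e3).round(1), P[2])
```

```text
world [0.646  0.0603 0.0646] tool [  49.2 -136.3   16. ] [-0.3 -0.3 -0.3  0.3]
world [0.5497 0.0397 0.0634] tool [ -49.2 -137.9   17.5] [-0.2 -0.1 -0.1  0.2]
0.09843683393977438 -257.9006285156303
holder [-98.2 -47.4] 0.06458901167913128
holder [-96.9  51. ] 0.06344297972779307
holder [-97.6   1.8] 0.06401599570346217
holder [-234.8    1.4] 0.07931284137140614
```

>>> {"fn": "step_arm", "kwargs": {"rows": [[0, -8, 8, 0.2, 10], [1, -18, 18, 0.2, 10], [1, -28, 30, 0.2, 10], [1, -37, 40, 0.2, 10], [1, -37, 43, 0.2, 10]]}}

```text
clock: 4.98
tcp_pos: [0.6178, -0.0446, 0.0329]
orientation: [[0.975, 0.223, -0.013], [0.223, -0.975, 0.012], [-0.01, -0.014, -1.0]]
wrist_force: [-1.5, 0.5, -2.9]
gripper_width: 0.264
```

```bash
cat >> h.py <<'E'
def hol(P):
    h=np.radians(HOL[2]); q=np.asarray(P)[:2]-HOL[:2]
    return (np.array([np.cos(h)*q[0]+np.sin(h)*q[1],-np.sin(h)*q[0]+np.cos(h)*q[1]])*1e3).round(1)
def stat(xh=-72,yh=0,z=.036,head=None):
    t=sensors.get_state()["tcp_pos"]; print("tcp in holder",hol(t),"edge x",hol(t)[0]+136)
    return togo([*w([*HOL[:2],np.radians(HOL[2])],[[xh/1e3,yh/1e3,0]])[0][:2],z],HOL[2])
E
python3 -c "
from h import *
stat()
im=read_camera('scene');crop(im,230,170,160,100,5,'pics/s4a.png')
im=read_camera('side');crop(im,130,140,120,170,3.5,'pics/s4b.png')
"
```

```text
tcp in holder [-194.2    3.4] edge x -58.19999999999999
clock 4.9833 tcp [ 0.6178 -0.0446  0.0329] shift [   3.4 -122.2   -1.4] turn 0.01 Rz [-0.0126  0.0117 -0.9999] F [-1.5  0.5 -2.9]
```

View pics/s4a.png

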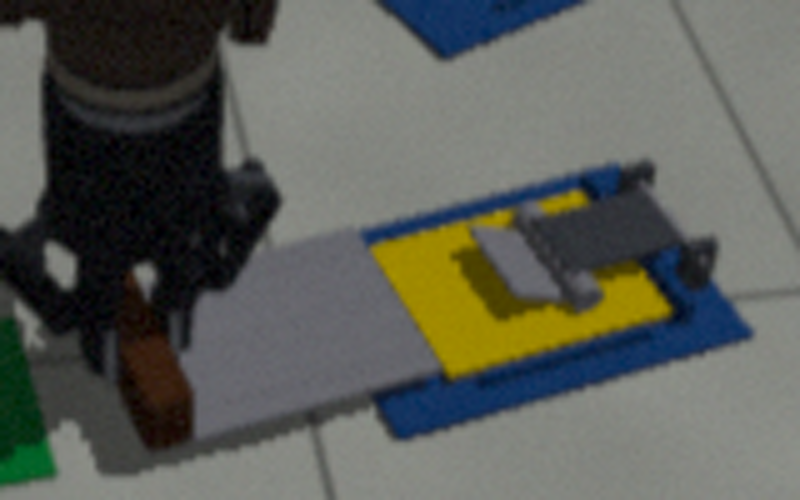

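View pics/s4b.png

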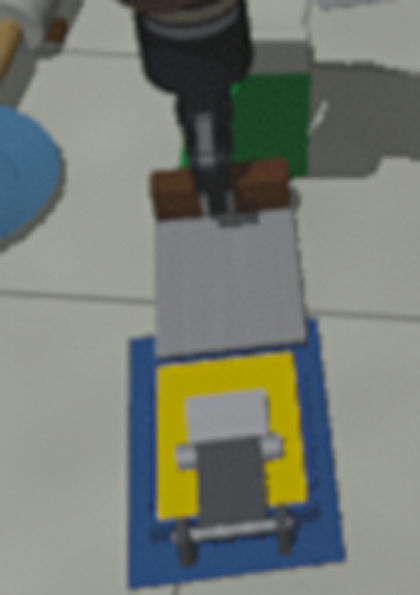

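>>> {"fn": "step_arm", "kwargs": {"rows": [[2, -4, -2, 0, 10], [3.4, -12, -3, 0, 10], [3.4, -20, -3, 0, 10], [3.4, -28, -3, 0, 10], [3.4, -28, -3, 0, 10]]}}

```text
clock: 5.5
tcp_pos: [0.6164, -0.0164, 0.0384]
orientation: [[0.975, 0.224, -0.009], [0.224, -0.975, 0.011], [-0.007, -0.012, -1.0]]
wrist_force: [1.0, 0.3, -3.8]
gripper_width: 0.264
```

```bash
python3 -c "
from h import *
stat()
im=read_camera('scene');crop(im,250,170,140,100,5.5,'pics/s5a.png')
im=read_camera('side');crop(im,130,160,120,150,4,'pics/s5b.png')
"
```

```text
tcp in holder [-166.4   -1.5] edge x -30.400000000000006
clock 5.5 tcp [ 0.6164 -0.0164  0.0384] shift [ -1.4 -94.4   3.6] turn 0.08 Rz [-0.0093  0.0106 -0.9999] F [ 1.   0.3 -3.8]
```

View pics/s5a.png

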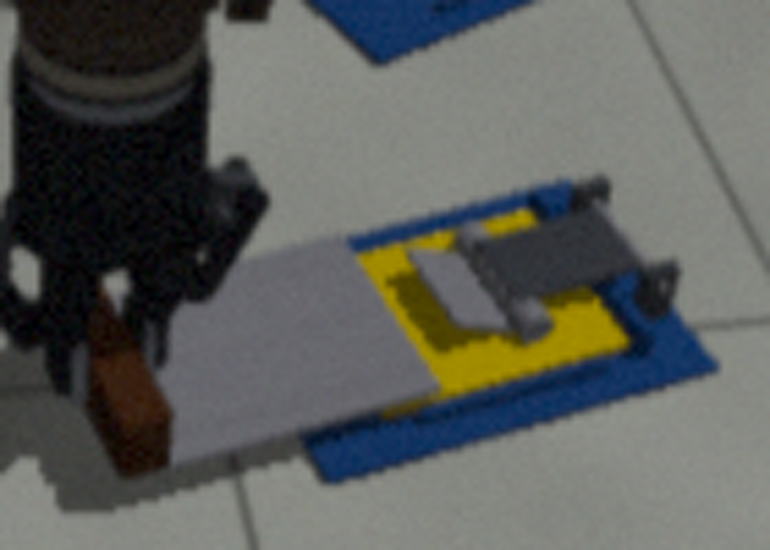

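View pics/s5b.png

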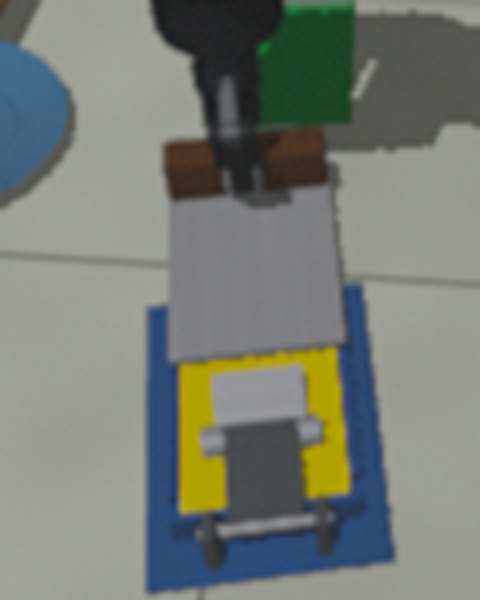

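>>> {"fn": "step_arm", "kwargs": {"rows": [[-0.5, -8, 1, 0, 10], [-1, -16, 2, 0, 10], [-1, -24, 2.5, 0, 10], [-1, -32, 2.5, 0, 10], [-1, -36, 2.5, 0, 10]]}}

```text
clock: 6.02
tcp_pos: [0.607, 0.0186, 0.0359]
orientation: [[0.974, 0.224, -0.01], [0.225, -0.974, 0.01], [-0.007, -0.012, -1.0]]
wrist_force: [-0.7, 0.3, -2.6]
gripper_width: 0.266
```

```bash
python3 -c "
from h import *
stat()
im=read_camera('scene');crop(im,250,170,140,100,5.5,'pics/s6a.png')
"
```

```text
tcp in holder [-130.2   -0.2] edge x 5.800000000000011
clock 6.0167 tcp [0.607  0.0186 0.0359] shift [ -0.1 -58.2   0.6] turn 0.11 Rz [-0.0098  0.0102 -0.9999] F [-0.7  0.3 -2.6]
```

View pics/s6a.png

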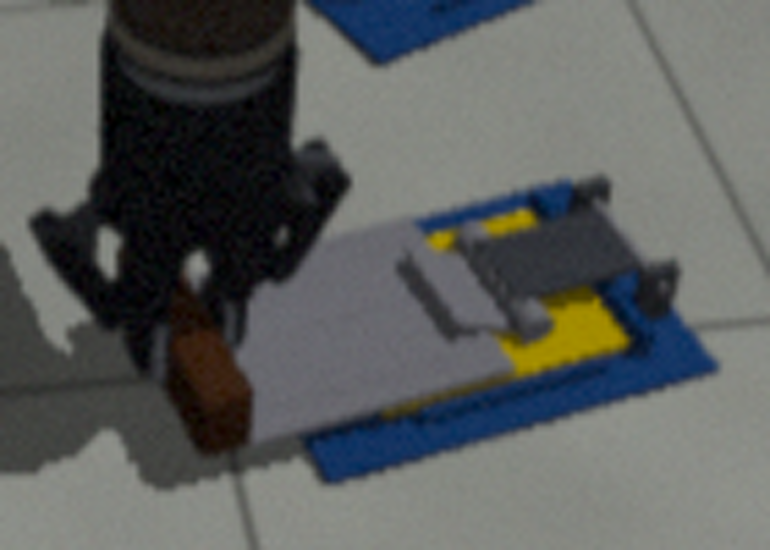

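The blade edge is under the lip and the arm is still at rest. I'll push on past the bar.

>>> {"fn": "step_arm", "kwargs": {"rows": [[0, -6, 0.2, 0, 10], [0, -12, 0.4, 0, 10], [0, -18, 0.6, 0, 10], [0, -24, 0.6, 0, 10], [0, -32, 0.6, 0, 10]]}}

```text
clock: 6.48
tcp_pos: [0.5995, 0.0506, 0.0355]
orientation: [[0.974, 0.224, -0.01], [0.225, -0.974, 0.01], [-0.008, -0.012, -1.0]]
wrist_force: [-1.1, -1.5, -4.1]
gripper_width: 0.263
```

```bash
python3 -c "
from h import *
stat()
im=read_camera('scene');crop(im,250,170,140,100,5.5,'pics/s7a.png')
im=read_camera('side');crop(im,130,180,120,130,4,'pics/s7b.png')
"
```

```text
tcp in holder [-97.4   0. ] edge x 38.599999999999994
clock 6.4833 tcp [0.5995 0.0506 0.0355] shift [  0.1 -25.4  -0.2] turn 0.11 Rz [-0.0101  0.0104 -0.9999] F [-1.1 -1.5 -4.1]
```

View pics/s7a.png

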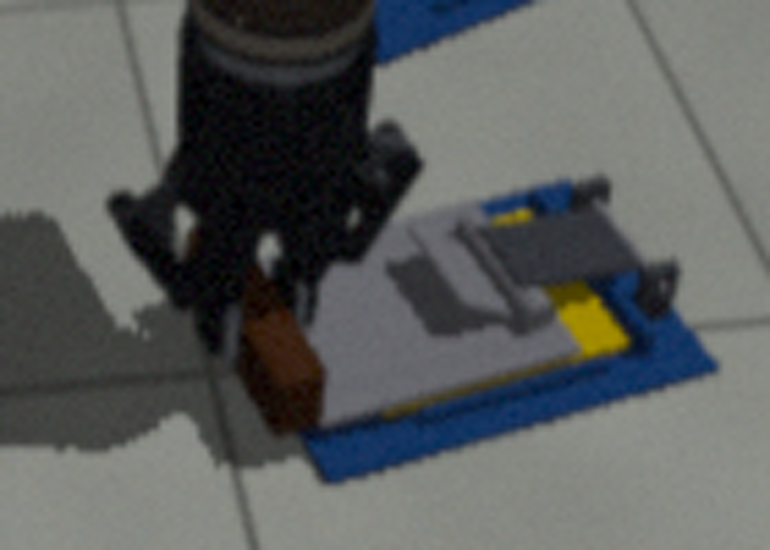

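View pics/s7b.png

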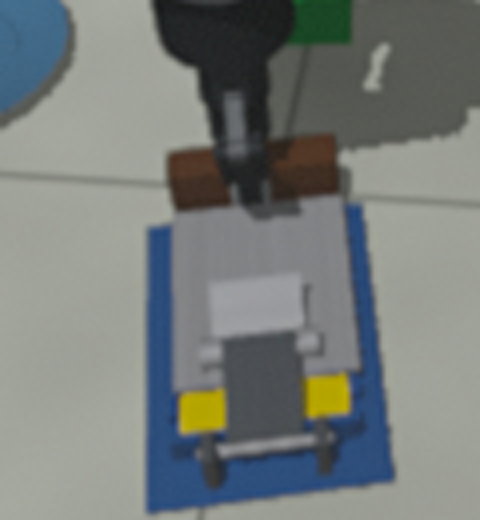

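Run:
```python
from h import *
H=[*HOL[:2],np.radians(HOL[2])]
for E in (35,38.6,42):
    print(E,proj('scene',w(H,[[E/1e3,-.05,.0205]])).round(1),proj('side',w(H,[[E/1e3,-.05,.0215],[E/1e3,.05,.0215]])).round(1))
print(proj('scene',w(H,[[.065,-.045,.014]])).round(1),proj('side',w(H,[[.065,-.045,.014],[.065,.045,.014],[.067,-.045,.022],[.067,.045,.022]])).round(1))
```

```text
35 [[355.5 234.5]] [[172.2 275.9]
 [218.6 270.2]]
38.6 [[356.8 234.1]] [[172.2 277.3]
 [218.8 271.6]]
42 [[358.1 233.8]] [[172.2 278.6]
 [218.9 272.9]]
[[365.  231.8]] [[175.1 289.6]
 [217.7 284.3]
 [174.6 288.4]
 [217.6 283. ]]
```

>>> {"fn": "step_arm", "kwargs": {"rows": [[0, -5, 0.3, 0, 10], [0, -10, 0.3, 0, 10], [0, -15, 0.3, 0, 10], [0, -20, 0.3, 0, 10], [0, -23, 0.3, 0, 10]]}}

```text
clock: 7.0
tcp_pos: [0.5937, 0.0748, 0.0354]
orientation: [[0.974, 0.226, -0.011], [0.226, -0.974, 0.012], [-0.008, -0.014, -1.0]]
wrist_force: [0.3, -0.0, -3.4]
gripper_width: 0.266
```

```bash
python3 -c "
from h import *
stat(xh=-73,z=.0325)
im=read_camera('scene');crop(im,250,170,140,100,5.5,'pics/s8a.png')
im=read_camera('side');crop(im,130,180,120,130,4,'pics/s8b.png')
"
```

```text
tcp in holder [-72.4   0.3] edge x 63.599999999999994
clock 7.0 tcp [0.5937 0.0748 0.0354] shift [0.3 0.6 2.9] turn 0.19 Rz [-0.011   0.0117 -0.9999] F [ 0.3 -0.  -3.4]
```

View pics/s8a.png

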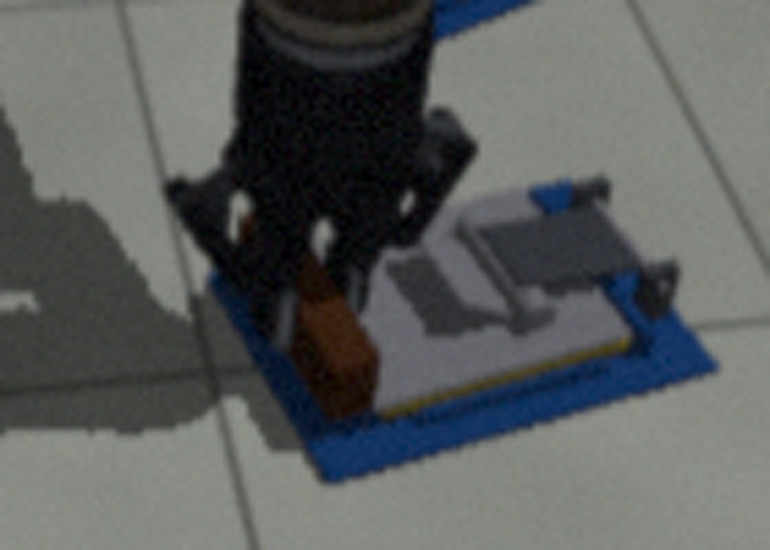

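View pics/s8b.png

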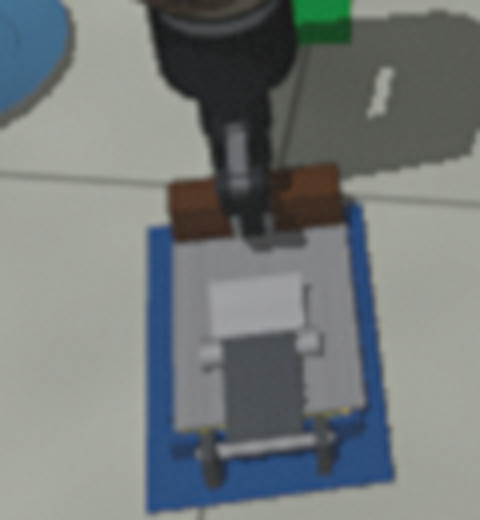

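>>> {"fn": "step_arm", "kwargs": {"rows": [[0, 0, 0.5, 0, 10], [0, 0, 1, 0, 10], [0, 0, 1.5, 0, 10], [0, 0, 2, 0, 10], [0, 0, 2, 0, 10]]}}

```text
clock: 7.52
tcp_pos: [0.5936, 0.075, 0.0333]
orientation: [[0.974, 0.225, -0.011], [0.225, -0.974, 0.013], [-0.008, -0.015, -1.0]]
wrist_force: [0.2, 1.5, -3.8]
gripper_width: 0.267
```

```bash
python3 -c "
from h import *
stat(xh=-73,z=.0325);print(sensors.get_state()['torque'])
"
```

```text
tcp in holder [-72.2   0.4] edge x 63.8
clock 7.5167 tcp [0.5936 0.075  0.0333] shift [0.4 0.8 0.8] turn 0.16 Rz [-0.0114  0.0127 -0.9999] F [ 0.2  1.5 -3.8]
[-0.06565401 -0.1011422   0.04745458]
```

>>> {"fn": "step_arm", "kwargs": {"rows": [[0, 0.5, 0.5, 0, 10], [0, 0.5, 1, 0, 10], [0, 0.5, 1, 0, 10], [0, 0.5, 1, 0, 10], [0, 0.5, 1, 0, 10]]}}

```text
clock: 7.93
tcp_pos: [0.5937, 0.0745, 0.0323]
orientation: [[0.974, 0.225, -0.011], [0.225, -0.974, 0.013], [-0.008, -0.015, -1.0]]
wrist_force: [-0.3, 1.4, -4.6]
gripper_width: 0.27
```

```bash
python3 -c "
from h import *
stat(xh=-73,z=.0325);print(sensors.get_state()['torque'])
"
```

```text
tcp in holder [-72.8   0.4] edge x 63.2
clock 7.9333 tcp [0.5937 0.0745 0.0323] shift [ 0.4  0.2 -0.2] turn 0.16 Rz [-0.0114  0.0125 -0.9999] F [-0.3  1.4 -4.6]
[-0.17621459 -0.13891426 -0.0033438 ]
```

>>> {"fn": "step_arm", "kwargs": {"rows": [[0, 0, 0.3, 0, 10], [0, 0, 0.6, 0, 10], [0, 0, 0.8, 0, 10], [0, 0, 0.8, 0, 10], [0, 0, 0.8, 0, 10]]}}

```text
clock: 8.35
tcp_pos: [0.5937, 0.0745, 0.0315]
orientation: [[0.974, 0.225, -0.011], [0.225, -0.974, 0.013], [-0.008, -0.015, -1.0]]
wrist_force: [-0.1, 0.3, -3.2]
gripper_width: 0.264
```

```bash
python3 -c "
from h import *
stat(xh=-73,z=.0325);print(sensors.get_state()['torque'])
im=read_camera('scene');crop(im,250,170,140,100,5.5,'pics/s9a.png')
"
```

```text
tcp in holder [-72.7   0.4] edge x 63.3
clock 8.35 tcp [0.5937 0.0745 0.0315] shift [ 0.4  0.3 -1. ] turn 0.16 Rz [-0.0114  0.0126 -0.9999] F [-0.1  0.3 -3.2]
[-0.0612318  -0.01765113 -0.01407618]
```

View pics/s9a.png

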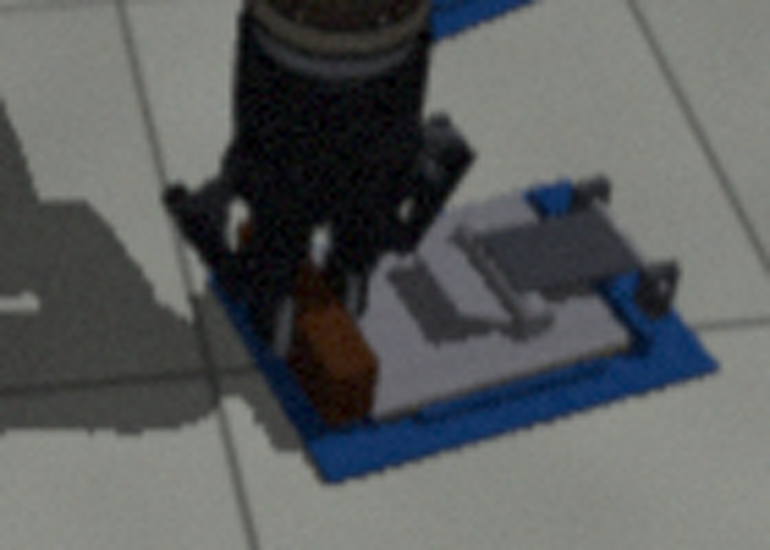

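The blade is down on the cards. Releasing.

>>> {"fn": "step_arm", "kwargs": {"rows": [[0, 0, 0, 0, 27], [0, 0, 0, 0, 30], [0, 0, 0, 0, 36], [0, 0, 0, 0, 42], [0, 0, 0, 0, 48]], "squeeze": 20}}

```text
clock: 8.82
tcp_pos: [0.5942, 0.0744, 0.032]
orientation: [[0.974, 0.225, -0.01], [0.225, -0.974, 0.013], [-0.007, -0.015, -1.0]]
wrist_force: [0.2, -0.4, 0.2]
gripper_width: 0.568
```

>>> {"fn": "step_arm", "kwargs": {"rows": [[0, 0, 0, 0, 50], [0, 0, -5, 0, 50], [0, 0, -15, 0, 50], [0, 0, -30, 0, 50], [0, 0, -50, 0, 50]]}}

```text
clock: 9.23
tcp_pos: [0.5937, 0.0738, 0.082]
orientation: [[0.974, 0.225, -0.013], [0.225, -0.974, 0.013], [-0.01, -0.015, -1.0]]
wrist_force: [0.0, -0.6, -0.2]
gripper_width: 0.587
```

>>> {"fn": "step_arm", "kwargs": {"rows": [[0, 0, -25, 0, 50], [0, 20, -50, 0, 50], [0, 55, -80, 0, 50], [0, 90, -90, 0, 50], [0, 120, -90, 0, 50]]}}

```text
clock: 9.65
tcp_pos: [0.6251, -0.0466, 0.1769]
orientation: [[0.974, 0.226, -0.003], [0.226, -0.974, 0.01], [-0.0, -0.01, -1.0]]
wrist_force: [0.9, -0.1, 1.0]
gripper_width: 0.589
```

```bash
python3 -c "
from h import *
stat()
im=read_camera('scene');crop(im,250,160,150,110,5.3,'pics/sAa.png');cv2.imwrite('pics/sAf.png',im[:,:,::-1])
im=read_camera('side');crop(im,130,180,120,130,4.6,'pics/sAb.png')
"
```

```text
tcp in holder [-197.7   -3.3] edge x -61.69999999999999
clock 9.65 tcp [ 0.6251 -0.0466  0.1769] shift [  -2.8 -124.3  142.2] turn 0.2 Rz [-0.0025  0.0096 -1.    ] F [ 0.9 -0.1  1. ]
```

View pics/sAa.png

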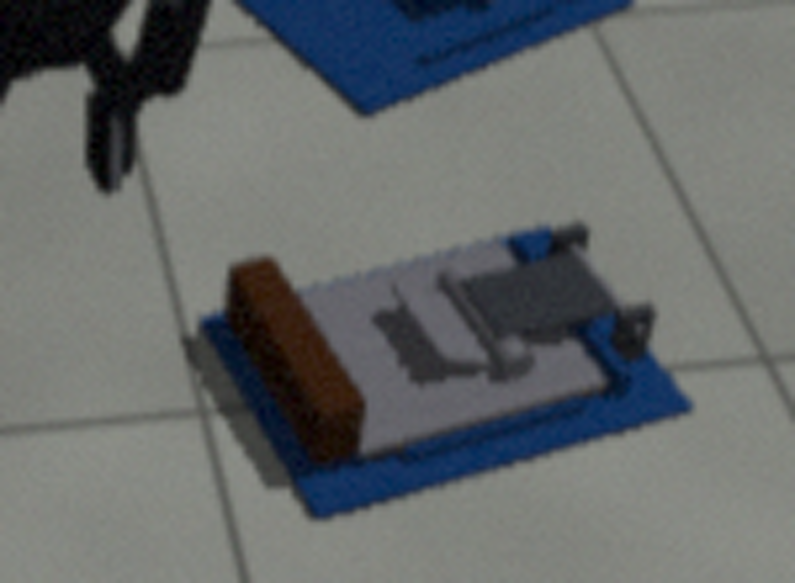

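View pics/sAb.png

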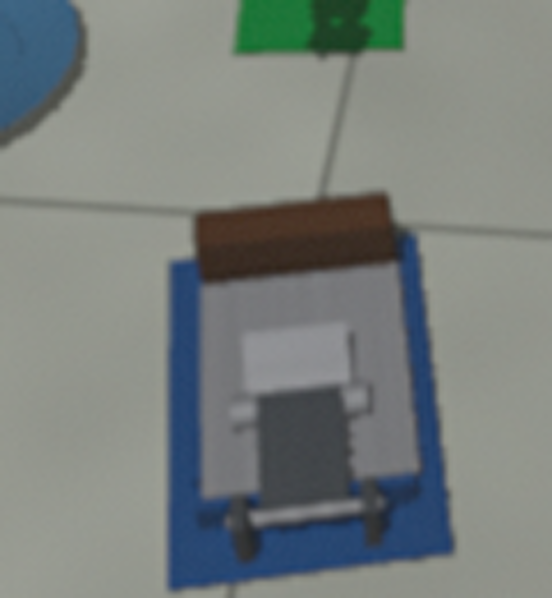

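View pics/sAf.png

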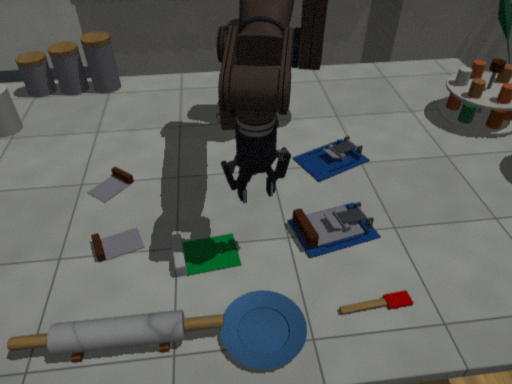

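Run:
```python
from h import *
S=camera_params("scene");D=camera_params("side")
a=lambda l:np.array(l)/5.3+[250,160]; b=lambda l:np.array(l)/4.6+[130,180]
o=[("scene",[(135,-50,17),(-12,50,50),(12,50,50),(12,-50,50),(12,-50,14)],a([(608,390),(232,263),(272,258),(363,400),(355,460)]),S),
("side",[(135,-50,17),(135,50,17),(-12,-50,50),(-12,50,50),(12,-50,17),(12,50,17)],b([(203,499),(418,474),(196,213),(387,194),(203,280),(398,262)]),D)]
for oo in(o,o[:1],o[1:]):
    x,r=fit(oo,[.594,.075,1.795]); e=w(x,[[.135,0,.0]])[0]
    print(hol(x),np.degrees(x[2])-HOL[2],"edge",hol(e),np.sqrt((r**2).mean()).round(2))
```

```text
[-72.7   3.2] -0.8349438152986153 edge [62.2  1.2] 0.96
[-74.5   1.7] -1.9380173772925389 edge [60.4 -2.9] 0.67
[-70.9   3.4] -0.3443573547272365 edge [64.1  2.6] 0.8
```

```bash
python3 -c "
from rig import env,sensors
print(sensors.get_state()['clock'], env.hand_in())"
```

```text
the job is handed in; nothing more can be done
9.75 None
```

I put the largest dark-handled steel scraper away in the holder farthest from the base (the one with the yellow card), let go of it and handed the job in at 9.75 s. No verdict was reported.

- **How it was done:** I gripped the handle across its 24 mm depth and lifted it. The blade went in level under the lip, past the bar and up towards the back stop. I then lowered it onto the cards, released and backed off.
- **Seating:** The last pictures show the blade covering the cards with the arm's bar resting on it. The handle is outside, and the gripper is clear. The final fit puts the blade edge at about x = +62 mm, some 4–5 mm short of the stop. It sits 1–3 mm off centre and is turned by less than 1°.
- **Green scraper:** It looks unmoved in the pictures, though I did not measure it.
- **Disagreements:**
  - The two fixed cameras differ by about 4 mm on where the edge is (+60 and +64 mm) and by about 1.6° on the angle. I used the combined fit.
  - The wrist force gave no clear sign of the blade touching the cards. That the blade lies flat rests on the tool height (underside about 14 mm up) and the pictures.

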